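# Prop open the blue spring terminal with the operating screwdriver

### The arm

A 7-joint arm with a two-finger parallel gripper is mounted at the origin on the work surface. World frame = base frame: x ahead of the robot, y to its left, z up, the work surface at z = 0. Lengths are in m, angles in rad, forces in N, time in s.
With the tool pointing down it reaches from about 0.4 to 0.9 m from the base axis. Payload 5.5 kg.
Tool frame: the origin (TCP) lies between the finger pads; the fingertips stand 17 mm ahead of it and the grasp point (between the pads) lies 2 mm behind it; z points along the fingers, y is the line along which they close (so a half turn about z gives the same grasp; the last joint's range is limited). The gripper opens to 85 mm and grips with 20 to 120 N. Pads are 22 mm wide; open, the fingers measure 114 mm over their backs; the gripper's body (76 mm by 85 mm) begins 54 mm behind the grasp point. The pads swing forward as they close: fully open they stand 13 mm farther back than shut.
Start: joints at [-0.844, 0.501, -0.427, 1.55, 0.221, 1.138, -0.21], TCP at [0.291, 0.581, 0.248] pointing down, gripper open.
Joint ranges: [-2.88, 2.88], [-0.31, 2.03], [-1.54, 1.56], [0.2, 2.42], [-1.41, 4.55], [0.19, 2.02], [-2.57, 2.57]. Speed limits (rad/s): [2.57, 2.57, 3.14, 3.14, 3.14, 3.14, 3.14].

### API

Orientations are given as a unit quaternion [w, x, y, z].
In Python, from station import env gives the robot as it stands. The module is installed in compiled form; this text tells all that it offers.
- The arm moves only by the tool send_rows, never from a script. Its argument "moves" is a list of rows, each an object of numbers: "x", "y", "z": the shift along the tool's x, y, z in cm; "yaw": the turn about the tool's z in degrees. A call has 1 to 12 rows; each row is the pose to reach, as a shift and turn from the pose commanded when the call began, along the tool's axes at that moment; what a row does not reach only later rows make up. A row lasts 1/12 s, in which the tool goes at most 41.7 mm and 7.16 degrees, less where a joint would pass 70% of its speed; a pose out of reach is approached as far as the arm can. A call with a gripper value outside its range is refused whole. "jaw" is the opening, from 0 (shut) to 1 (fully open), set as the call begins (left out, the last holds). The fingers move at their own pace and stop on an object; "force" is the grip in N (left out, the last holds). Time passes only in rows, so rows that repeat a pose let the fingers close. It gives the time, the measured TCP pose, the force, the opening and the grip force at its end, in the units of the state.
- env.read_state(): the state, without advancing time (a new reading comes with each control period).
- env.get_image(name): name is "side" or "top" or "wrist"; returns the picture (400x640x3 uint8, red, green, blue); there is no depth.
- env.get_calibration(name): a dict with "mtx" (3x3 intrinsics, pixels), "extrinsics" (4x4, takes a point from camera to world coordinates). Camera axes: x right, y up, looking along -z (the intrinsics and any distortion apply to the point x, -y, -z); pixel columns grow to the right and rows downward; lengths in m; the calibration is good to about 2 mm. A picture is of the moment at which its call begins: read the wrist's pose just before it. get_calibration takes no time and is no camera call; for the wrist camera it gives the pose at the moment of the call.
- env.finish_job(): hands the job in; it is judged then, once.
The state is a dict: "clock": time; "joints": joint angles; "joint_velocities": joint speeds; "joint_torque": joint torques, N m; "position": TCP position; "tool_rot": TCP orientation; "contact_force": force on the tool from outside, world axes, zero at the start; "torque": the same for the moment, N m; "width": opening from 0.0 (shut) to 1.0 (fully open); "gripper_force": force on a finger pad.
Only numpy, scipy, OpenCV 4.12 (cv2) and the standard library are available. Lean on these libraries where they do the work, as an engineer would, in place of code of your own. Each camera call takes 0.05 s, during which the arm holds its last target. There are 200 camera calls.

### The job

Open the clamp of the blue terminal ready for its wire: take the blue screwdriver off its turned-up hook without wrenching the hook, push its blade into the terminal's rectangular operating opening until it stops fully home with the clamp spring forced aside, without ramming it, and leave the screwdriver standing there by itself, holding the clamp open. Leave the red nut driver hanging and everything else on the bench where it is.

Things in the scene. Friction and masses are not known exactly. Their poses are not given: they have to be found in the camera images.
- driver_grip (a point): Middle of the blue screwdriver's handle (loose, 0.11 kg, 198 mm long in all). z runs along it to the hanging eye. Handle octagonal, 26 mm across from 27 mm above to 41 mm below this point, tapering to 19 mm beyond; eye centre 45 mm above, blade tip 140 mm below. It hangs upright, blade down, from either hook of the panel.
- driver_eye (a point): Centre of the yellow eye at the top of the screwdriver's handle: a ring 26 mm outside, 8 mm thick along its y axis, with a 13 mm hole along y. While it hangs, the hook's 5 mm wire runs through the hole along y, touching the top of the hole: the wire's axis is 4 mm above this point.
- blade_tip (a point): Tip of the screwdriver's blade, on its axis, 185 mm below the eye's centre; axes as driver_grip. The shank is round, 6 mm; the last 12 mm is a flared flat blade, 9 mm wide along y (7.5 mm at the very tip) and 2.2 mm thick along x.
- panel: Grey perforated tool panel on the bench, fixed, 340 mm wide along x, 288 mm high, 2 mm thick; origin on the bench under the sheet's middle. Two 5 mm wire hooks at x = -70 and +70 mm run level along -y, 270 mm above the bench, for 100 mm and then turn up at 55 degrees for 16 mm.
- hook_a (a point): Centre of the turned-up tip of the hook at the panel's x = -70 mm; its bend is 13.1 mm lower and 9.2 mm nearer the panel. An eye cannot slide off level or straight up: raise it 4 mm (wire in mid-hole), tilt it about 26 degrees with the handle's top towards the panel, then draw it out along the level wire and up along the turned-up end.
- hook_b (a point): The same for the hook at the panel's x = +70 mm.
- opening (a point): Centre of the mouth of the blue terminal's operating opening, z up, about 78 mm above the bench: a straight shaft 8.2 mm along x by 11.5 mm along y. How deep it is differs from one terminal to the next: the floor where the blade stops lies somewhere from 34 to 48 mm below the mouth, to be felt. The blade's wide side goes in along y, either way round.
- clamp (a joint): How far the blue terminal's clamp spring is open, m (0 shut, 0.0075 at most). It crosses the shaft from about 29 mm above its floor down to 13 mm above it, with a slope facing up and -x: a blade pushed down with about 3 to 8 N drives it aside to +x and then meets the floor. With the blade on the floor it reads about 0.004, 4 mm short of it less than 0.0033.
- blue_terminal: The one blue block among four alike terminals (the others grey) side by side on a rail, fixed: 16 mm wide along y, 96 mm long along x, 72 mm high; origin under its centre. From its +x end inwards it has a round wire hole, then the rectangular operating opening 20 mm from the centre; a yellow cover lies over its -x half.
- plate: Steel mounting plate on the 3 mm mat, fixed, 200 mm along x, 230 mm along y; origin under its centre. It carries the rail with the terminals in the middle, two white breakers towards -y, a dark relay towards +y and the yellow cover; nothing on it is higher than 85 mm above the bench.
- nutdriver: Red nut driver of the same shape and length, hanging on the other hook (loose, bystander); origin at the centre of its eye, axes as the screwdriver's.
- phone: Black phone, 150 mm (along y) x 72 x 8 mm, on the mat between the plate and the panel (loose, bystander); origin under its centre.
- tweezers: Steel tweezers, 130 mm long along x, 8 mm high, on the mat (loose, bystander); origin under the centre.
- spool: Solder spool with blue flanges, 54 mm across, 38 mm high, standing on the mat (loose, bystander); origin under its centre.
Things that resemble listed ones, but are neither listed nor needed, are in the scene too. Leave any green look-alike of the part that bears driver_grip alone.

How it is judged:
On the way, in this order (a step that is already met when the one before it is completed fails the run):
1. the screwdriver is off the hooks and clear of the panel (distance between driver_eye and hook_a above 0.04 m and distance between driver_eye and hook_b above 0.04 m and y of driver_eye in the frame of panel below -0.125 m and contact force between driver and panel below 0.05 N), for 0.2 s.
2. the blade is fully home in the blue terminal's operating opening and the clamp is forced open (z of blade_tip in the frame of opening below -0.03 m and horizontal distance between blade_tip and opening below 0.008 m and value of joint clamp above 0.0033 m), for 0.2 s.
At the end, for the whole second after the job is handed in: The screwdriver stands by itself, at rest and within 0.2 rad of upright, its blade tip in the blue terminal's operating opening, over 30 mm below the mouth and within 8 mm of its axis, holding the clamp open by more than 3.3 mm (as it does only within about 3 mm of where it stops) (all of step 2 and angle between driver_grip's own z axis and vertical below 0.2 rad and linear speed of driver below 0.02 m/s); the robot touches nothing.
It fails at once if the hook is wrenched: more than 25 N between the screwdriver and the tool panel with its hooks (contact force between driver and panel above 25 N).
It fails at once if the blade is rammed: more than 35 N between the screwdriver and the blue terminal (contact force between driver and blue_terminal above 35 N).
It fails at once if the red nut driver is moved by more than 40 mm (distance of nutdriver from where it was at the start of the episode above 0.04 m).
It fails at once if the phone, tweezers or spool is moved by more than 20 mm (distance of any of phone, tweezers, spool from where it was at the start of the episode above 0.02 m).
It also fails if it takes over 61 s, if anything falls off the work surface, if the arm or the gripper's body presses on something with over 40 N, if the wrist force passes 120 N, or if a joint passes its speed limit or range.

## Working session

There is one attempt and no reset: what is moved stays moved. The work goes in short steps, Python scripts to look and compute and a tool call to move; the robot and the scene stay as the last step left them, time stands still between calls to the robot, and variables do not carry over. Pictures are saved under pics/ and viewed, at most 10 in all, crops included, and the job is handed in when it is done.

Besides the shell and the picture viewer there is one more tool, called after "Request:" as name([rows], argument=value, ...), one row to a line, values as JSON. send_rows: Moves the arm, as the interface text tells. Its arguments: {"type":"object","properties":{"moves":{"type":"array","items":{"type":"object","properties":{"x":{"type":"number"},"y":{"type":"number"},"z":{"type":"number"},"yaw":{"type":"number"}}}},"jaw":{"type":"number"},"force":{"type":"number"}},"required":["moves"]}

```bash
mkdir -p pics
python3 - <<'E'
from station import env
import cv2,numpy as np
s=env.read_state();print(s)
for n in("side","top"):
    c=env.get_calibration(n);print(n,np.round(c["mtx"],1).tolist(),np.round(c["extrinsics"],4).tolist(),c.keys())
    cv2.imwrite(f"pics/{n}0.png",env.get_image(n)[:,:,::-1])
E
```

```text
{'clock': 0.0, 'joints': array([-0.84383337,  0.50184533, -0.42678037,  1.55147486,  0.22077298,
        1.13830049, -0.21031626]), 'joint_velocities': array([-0.00070975,  0.00012559, -0.00096464,  0.00079779,  0.00072334,
       -0.00193596, -0.0004927 ]), 'joint_torque': array([ 1.94065260e-04, -5.69506073e+01, -5.81597283e+00, -2.80946624e+01,
        1.07022785e-02,  1.20722508e-02,  7.98475952e-06]), 'position': array([0.29049235, 0.58071996, 0.24724959]), 'tool_rot': array([-2.66659168e-04,  2.29797898e-01,  9.73237868e-01, -9.52142656e-04]), 'contact_force': array([ 0.36936301,  0.07285963, -0.20924213]), 'torque': array([-0.00012903,  0.02658467, -0.00099275]), 'gripper_force': 0.0, 'width': 0.9973907928962499}
side [[458.7, 0.0, 318.8], [0.0, 458.7, 207.4], [0.0, 0.0, 1.0]] [[0.9625, 0.1484, -0.2272, 0.2719], [-0.2713, 0.5208, -0.8094, -1.0297], [-0.0018, 0.8407, 0.5415, 0.8419], [0.0, 0.0, 0.0, 1.0]] dict_keys(['mtx', 'extrinsics'])
top [[463.2, 0.0, 314.7], [0.0, 463.2, 190.2], [0.0, 0.0, 1.0]] [[0.0174, 0.9981, -0.0596, 0.4932], [-0.9998, 0.0174, -0.0006, -0.026], [0.0004, 0.0596, 0.9982, 1.3346], [0.0, 0.0, 0.0, 1.0]] dict_keys(['mtx', 'extrinsics'])
```

View pics/side0.png

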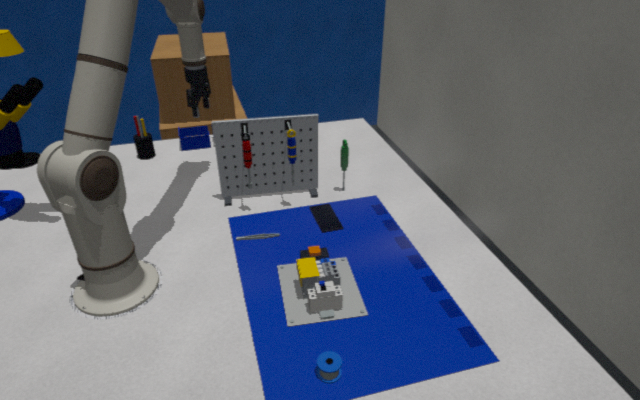

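View pics/top0.png

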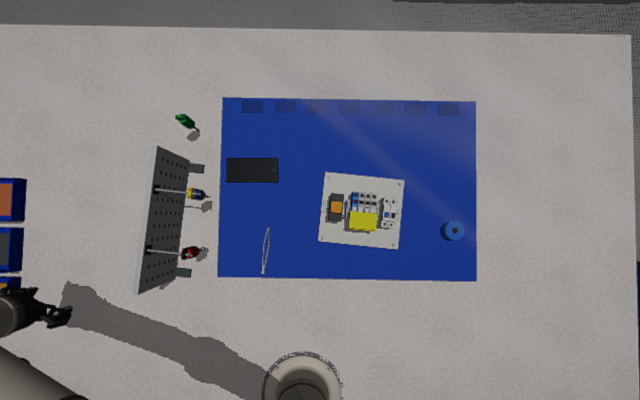

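Side: red driver at about (247,152), blue one with yellow eye at (291,145) on the right hook, green decoy at (344,155). The top view shows the terminals near (365,205). I'll enlarge both areas.

Run:
```python
import cv2,numpy as np
a=cv2.imread("pics/side0.png");b=cv2.imread("pics/top0.png")
def z(i,x0,y0,w,h,s):return cv2.resize(i[y0:y0+h,x0:x0+w],None,fx=s,fy=s,interpolation=cv2.INTER_CUBIC)
cv2.imwrite("pics/c1.png",np.vstack([np.hstack([z(a,200,105,130,100,3),z(a,260,235,130,100,3)]),np.hstack([z(b,130,140,130,100,3),z(b,300,160,130,100,3)])]))
```

```text
(no output)
```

View pics/c1.png

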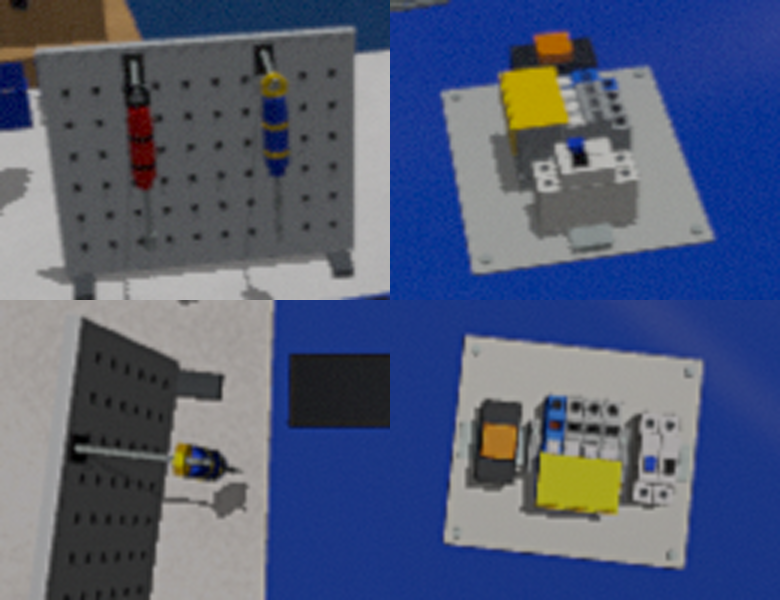

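Blue terminal is the leftmost of the four (towards the relay), its operating opening near top pixel (355,201). The eye is at side (291,133) and top (191,193). Next I compute positions.

```bash
cat > h.py <<'E'
import numpy as np,cv2
def ray(c,px):
    K,E=c["mtx"],c["extrinsics"];d=np.linalg.inv(K)@[px[0],px[1],1];d=E[:3,:3]@(d*[1,-1,-1]);return E[:3,3],d/np.linalg.norm(d)
def onz(c,px,z):
    o,d=ray(c,px);return o+d*(z-o[2])/d[2]
def tri(c1,p1,c2,p2):
    o1,d1=ray(c1,p1);o2,d2=ray(c2,p2);s=np.linalg.lstsq(np.c_[d1,-d2],o2-o1,rcond=None)[0]
    a,b=o1+d1*s[0],o2+d2*s[1];return (a+b)/2,np.linalg.norm(a-b)
def proj(c,P):
    q=np.linalg.inv(c["extrinsics"])@np.r_[P,1];q=c["mtx"]@(q[:3]*[1,-1,-1]);return q[:2]/q[2]
E
python3 - <<'E'
from station import env
from h import *
np.set_printoptions(precision=4,suppress=True)
S,T=env.get_calibration("side"),env.get_calibration("top")
t=lambda x,y:((x)/3+130,(y-300)/3+140)
u=lambda x,y:((x-390)/3+300,(y-300)/3+160)
s=lambda x,y:(x/3+200,y/3+105); r=lambda x,y:((x-390)/3+260,y/3+235)
print("eye",tri(S,s(274,84),T,t(182,458)), onz(T,t(182,458),.266),onz(S,s(274,84),.266))
print("hookroot b",tri(S,s(263,58),T,t(78,449)))
print("tip",onz(T,t(240,470),.081),onz(S,s(279,240),.081))
pc=[onz(T,u(*p),.008) for p in((467,336),(702,360),(685,568),(445,542))];print("plate",np.array(pc),np.mean(pc,0))
for a in range(4):print(np.linalg.norm(pc[a]-pc[a-3]),end=" ")
print("paneltop",onz(S,s(38,49),.288),onz(S,s(354,29),.288), onz(T,t(80,318),.288))
for p in((556,404),(556,425)):print("term",onz(T,u(*p),.076))
print("nut",onz(S,s(135,95),.266))
print("green top", proj(T,[.5,.4,.25]))
E
```

```text
eye (array([0.5463, 0.2606, 0.2677]), np.float64(4.311946417585123e-05)) [0.5464 0.261  0.266 ] [0.5471 0.2643 0.266 ]
hookroot b (array([0.5524, 0.3424, 0.2629]), np.float64(0.0005586682613349643))
tip [0.5456 0.258  0.081 ] [0.546  0.2631 0.081 ]
plate [[ 0.6254 -0.0557  0.008 ]
 [ 0.6063 -0.2811  0.008 ]
 [ 0.408  -0.2661  0.008 ]
 [ 0.4286 -0.038   0.008 ]] [ 0.5171 -0.1602  0.008 ]
0.22618137957900744 0.1988767783025711 0.22909021180575942 0.1976634421372856 paneltop [0.3186 0.3717 0.288 ] [0.6527 0.3346 0.288 ] [0.6502 0.336  0.288 ]
term [ 0.5582 -0.1359  0.076 ]
term [ 0.5391 -0.1361  0.076 ]
nut [0.4051 0.2763 0.266 ]
green top [132.432  211.8029]
```

Request:
send_rows([
  {"z": -4},
  {"z": -8},
  {"z": -12},
  {"z": -15.5},
  {"x": -3.5, "y": -1.6, "z": -15.5, "yaw": 7},
  {"x": -7, "y": -3.2, "z": -15.5, "yaw": 14},
  {"x": -10.5, "y": -4.8, "z": -15.5, "yaw": 21},
  {"x": -14, "y": -6.4, "z": -15.5, "yaw": 28},
  {"x": -17.5, "y": -8, "z": -15.5, "yaw": 35},
  {"x": -21, "y": -9.7, "z": -15.5, "yaw": 42},
  {"x": -24.5, "y": -11.3, "z": -15.5, "yaw": 49},
  {"x": -28, "y": -12.9, "z": -15.5, "yaw": 56},
], jaw=1, force=20)

```text
invalid input at $.moves[0]: expected keys x, y, z, yaw
```

Request:
send_rows([
  {"x": 0, "y": 0, "z": -4, "yaw": 0},
  {"x": 0, "y": 0, "z": -8, "yaw": 0},
  {"x": 0, "y": 0, "z": -12, "yaw": 0},
  {"x": 0, "y": 0, "z": -15.5, "yaw": 0},
  {"x": -3.5, "y": -1.6, "z": -15.5, "yaw": 7},
  {"x": -7, "y": -3.2, "z": -15.5, "yaw": 14},
  {"x": -10.5, "y": -4.8, "z": -15.5, "yaw": 21},
  {"x": -14, "y": -6.4, "z": -15.5, "yaw": 28},
  {"x": -17.5, "y": -8, "z": -15.5, "yaw": 35},
  {"x": -21, "y": -9.7, "z": -15.5, "yaw": 42},
  {"x": -24.5, "y": -11.3, "z": -15.5, "yaw": 49},
  {"x": -28, "y": -12.9, "z": -15.5, "yaw": 56},
], jaw=1, force=20)

```text
clock: 1.1
position: [0.4841, 0.3389, 0.403]
tool_rot: [-0.0, 0.662, 0.749, -0.0]
contact_force: [0.6, -0.1, -0.0]
width: 1.002
gripper_force: 0.0
```

Request:
send_rows([
  {"x": -3, "y": 1.8, "z": 0, "yaw": 5},
  {"x": -6, "y": 3.6, "z": 0, "yaw": 10},
  {"x": -8.5, "y": 5.1, "z": 0, "yaw": 13.7},
  {"x": -8.5, "y": 5.1, "z": 0, "yaw": 13.7},
  {"x": -8.5, "y": 5.1, "z": 0, "yaw": 13.7},
])

```text
clock: 1.52
position: [0.5462, 0.2605, 0.4025]
tool_rot: [0.0, 0.746, 0.666, -0.001]
contact_force: [0.8, 0.5, -0.2]
width: 0.998
gripper_force: 0.0
```

Run:
```python
from station import env
from h import *
np.set_printoptions(precision=4,suppress=True)
s=env.read_state();print(s["position"],s["tool_rot"],s["joints"])
W=env.get_calibration("wrist");im=env.get_image("wrist");print(W)
cv2.imwrite("pics/w1.png",im[:,:,::-1])
hs=cv2.cvtColor(im,cv2.COLOR_RGB2HSV)
m=cv2.inRange(hs,(20,120,60),(35,255,255));n,l,st,ce=cv2.connectedComponentsWithStats(m)
for i in range(1,n):
    if st[i,4]>60:print(st[i],ce[i],onz(W,ce[i],.266))
print(proj(W,[.546,.261,.266]))
```

```text
[0.5462 0.2605 0.4025] [ 0.0001  0.7462  0.6657 -0.0007] [-0.4224  0.2877 -0.0871  1.4689  0.0257  1.3875 -0.6246]
{'mtx': array([[356.282 ,   0.    , 314.0393],
       [  0.    , 356.282 , 204.2026],
       [  0.    ,   0.    ,   1.    ]]), 'extrinsics': array([[ 0.9936,  0.108 ,  0.0338,  0.5553],
       [-0.1131,  0.9487,  0.2951,  0.3356],
       [-0.0002, -0.297 ,  0.9549,  0.5287],
       [ 0.    ,  0.    ,  0.    ,  1.    ]])}
[296 189  33  17 456] [312.4627 197.3838] [0.5454 0.26   0.266 ]
[313.0911 196.0781]
```

View pics/w1.png

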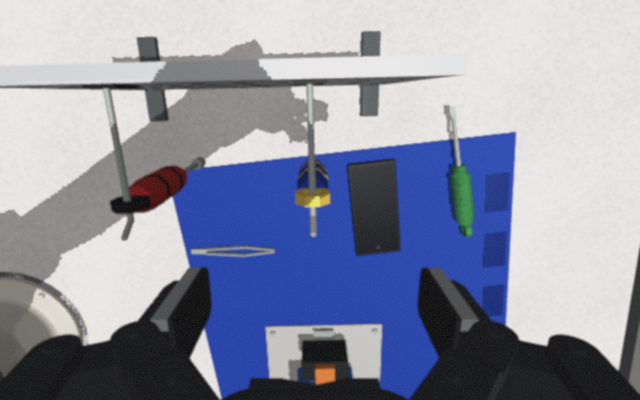

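Eye is at (312,197) in the wrist view, right under the tool, with the hook tip at (314,235). I'll descend and grip lightly.

Request:
send_rows([
  {"x": 0, "y": -0.1, "z": 4, "yaw": 0},
  {"x": 0, "y": -0.1, "z": 8, "yaw": 0},
  {"x": 0, "y": -0.1, "z": 11, "yaw": 0},
  {"x": 0, "y": -0.1, "z": 14, "yaw": 0},
  {"x": 0, "y": -0.1, "z": 16, "yaw": 0},
  {"x": 0, "y": -0.1, "z": 16.6, "yaw": 0},
  {"x": 0, "y": -0.1, "z": 16.6, "yaw": 0},
  {"x": 0, "y": -0.1, "z": 16.6, "yaw": 0},
])

```text
clock: 2.23
position: [0.5439, 0.2646, 0.2382]
tool_rot: [-0.0, 0.744, 0.668, 0.001]
contact_force: [-0.1, 0.1, -0.2]
width: 1.0
gripper_force: 0.0
```

Request:
send_rows([
  {"x": 0, "y": 0, "z": 0, "yaw": 0},
  {"x": 0, "y": 0, "z": 0, "yaw": 0},
  {"x": 0, "y": 0, "z": 0, "yaw": 0},
  {"x": 0, "y": 0, "z": 0, "yaw": 0},
  {"x": 0, "y": 0, "z": 0, "yaw": 0},
  {"x": 0, "y": 0, "z": 0, "yaw": 0},
  {"x": 0, "y": 0, "z": 0, "yaw": 0},
  {"x": 0, "y": 0, "z": 0, "yaw": 0},
  {"x": 0, "y": 0, "z": 0, "yaw": 0},
  {"x": 0, "y": 0, "z": 0, "yaw": 0},
], jaw=0, force=20)

```text
clock: 3.07
position: [0.5442, 0.2634, 0.2379]
tool_rot: [0.0, 0.745, 0.667, 0.0]
contact_force: [-2.0, -0.5, 4.8]
width: 0.295
gripper_force: 25.0
```

Request:
send_rows([
  {"x": 0, "y": 0, "z": -0.2, "yaw": 0},
  {"x": 0, "y": 0, "z": -0.4, "yaw": 0},
  {"x": 0, "y": 0, "z": -0.4, "yaw": 0},
  {"x": 0, "y": 0, "z": -0.4, "yaw": 0},
])

```text
clock: 3.4
position: [0.544, 0.2629, 0.2409]
tool_rot: [-0.0, 0.745, 0.667, -0.0]
contact_force: [1.1, 0.1, -1.0]
width: 0.302
gripper_force: 24.3
```

Request:
send_rows([
  {"x": -0.4, "y": 0, "z": -0.4, "yaw": 0},
  {"x": -0.8, "y": 0, "z": -0.4, "yaw": 0},
  {"x": -1.2, "y": 0, "z": -0.4, "yaw": 0},
  {"x": -1.2, "y": 0, "z": -0.4, "yaw": 0},
])

```text
clock: 3.73
position: [0.5429, 0.2496, 0.2453]
tool_rot: [0.0, 0.745, 0.667, -0.0]
contact_force: [0.3, -0.5, -0.4]
width: 0.297
gripper_force: 24.3
```

Request:
send_rows([
  {"x": -0.3, "y": 0, "z": 0.1, "yaw": 0},
  {"x": -0.6, "y": 0, "z": 0.2, "yaw": 0},
  {"x": -0.8, "y": 0, "z": 0.2, "yaw": 0},
  {"x": -0.8, "y": 0, "z": 0.2, "yaw": 0},
])

```text
clock: 4.07
position: [0.5424, 0.2453, 0.2441]
tool_rot: [-0.0, 0.744, 0.668, 0.002]
contact_force: [1.2, 4.2, 0.8]
width: 0.3
gripper_force: 24.5
```

Request:
send_rows([
  {"x": -0.2, "y": 0, "z": 0, "yaw": 0},
  {"x": -0.4, "y": 0, "z": 0, "yaw": 0},
  {"x": -0.4, "y": 0, "z": 0, "yaw": 0},
])

```text
clock: 4.32
position: [0.5419, 0.2416, 0.2441]
tool_rot: [-0.001, 0.744, 0.668, 0.002]
contact_force: [1.6, 5.1, 0.5]
width: 0.291
gripper_force: 24.5
```

Request:
send_rows([
  {"x": -0.2, "y": 0, "z": 0, "yaw": 0},
  {"x": -0.4, "y": 0, "z": 0, "yaw": 0},
  {"x": -0.4, "y": 0, "z": 0, "yaw": 0},
])

```text
clock: 4.57
position: [0.5416, 0.238, 0.2445]
tool_rot: [-0.001, 0.744, 0.668, 0.002]
contact_force: [1.7, 5.9, 2.5]
width: 0.298
gripper_force: 24.7
```

Request:
send_rows([
  {"x": -0.2, "y": 0, "z": -0.1, "yaw": 0},
  {"x": -0.4, "y": 0, "z": -0.2, "yaw": 0},
  {"x": -0.4, "y": 0, "z": -0.2, "yaw": 0},
])

```text
clock: 4.82
position: [0.5409, 0.2338, 0.2461]
tool_rot: [-0.001, 0.744, 0.668, 0.002]
contact_force: [0.7, 5.4, 0.6]
width: 0.3
gripper_force: 24.6
```

Run:
```python
from station import env
from h import *
a=env.get_image("side")[:,:,::-1];b=env.get_image("top")[:,:,::-1];w=env.get_image("wrist")[:,:,::-1]
z=lambda i,x0,y0,w,h,s:cv2.resize(i[y0:y0+h,x0:x0+w],None,fx=s,fy=s,interpolation=cv2.INTER_CUBIC)
cv2.imwrite("pics/d1.png",np.hstack([z(a,240,90,100,120,4),z(w,240,150,160,200,2.4)]))
```

```text
(no output)
```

View pics/d1.png

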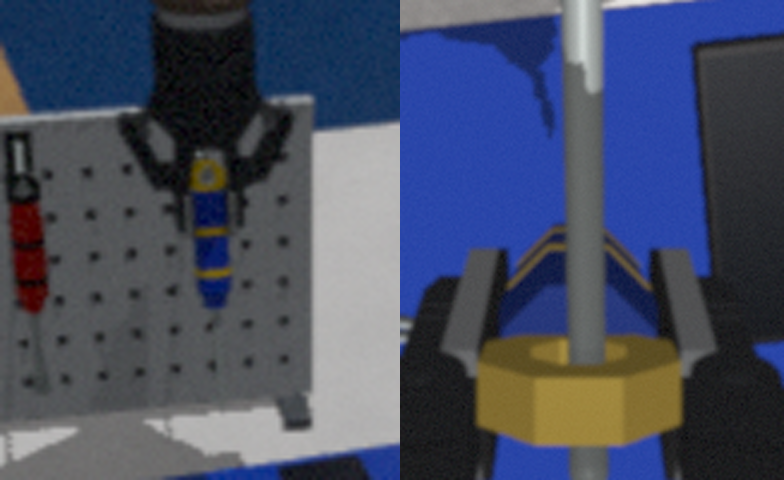

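The eye is still on the wire near the bend and the driver is tilting in the pads; forces are low. Next I go up along the turned-up end.

Request:
send_rows([
  {"x": -0.15, "y": 0, "z": -0.2, "yaw": 0},
  {"x": -0.3, "y": 0, "z": -0.4, "yaw": 0},
  {"x": -0.3, "y": 0, "z": -0.4, "yaw": 0},
])

```text
clock: 5.22
position: [0.5405, 0.2309, 0.2505]
tool_rot: [-0.001, 0.744, 0.668, 0.002]
contact_force: [-0.5, 3.5, 4.5]
width: 0.3
gripper_force: 25.0
```

Request:
send_rows([
  {"x": -0.15, "y": 0, "z": -0.2, "yaw": 0},
  {"x": -0.3, "y": 0, "z": -0.4, "yaw": 0},
  {"x": -0.3, "y": 0, "z": -0.4, "yaw": 0},
])

```text
clock: 5.47
position: [0.54, 0.2239, 0.2535]
tool_rot: [0.0, 0.745, 0.667, -0.0]
contact_force: [-0.5, -0.3, 1.3]
width: 0.297
gripper_force: 24.8
```

Request:
send_rows([
  {"x": -0.15, "y": 0, "z": -0.2, "yaw": 0},
  {"x": -0.3, "y": 0, "z": -0.4, "yaw": 0},
  {"x": -0.3, "y": 0, "z": -0.4, "yaw": 0},
])

```text
clock: 5.72
position: [0.5396, 0.2214, 0.2573]
tool_rot: [0.0, 0.745, 0.667, -0.0]
contact_force: [0.4, 0.1, -1.0]
width: 0.301
gripper_force: 24.4
```

Request:
send_rows([
  {"x": -0.2, "y": 0, "z": -0.3, "yaw": 0},
  {"x": -0.4, "y": 0, "z": -0.6, "yaw": 0},
  {"x": -0.6, "y": 0, "z": -0.9, "yaw": 0},
  {"x": -0.6, "y": 0, "z": -0.9, "yaw": 0},
])

```text
clock: 6.05
position: [0.5394, 0.2159, 0.2672]
tool_rot: [0.0, 0.745, 0.667, 0.0]
contact_force: [-0.2, -0.5, -1.0]
width: 0.302
gripper_force: 24.4
```

Request:
send_rows([
  {"x": -0.2, "y": 0, "z": -0.3, "yaw": 0},
  {"x": -0.4, "y": 0, "z": -0.6, "yaw": 0},
  {"x": -0.6, "y": 0, "z": -0.9, "yaw": 0},
  {"x": -0.6, "y": 0, "z": -0.9, "yaw": 0},
])

```text
clock: 6.38
position: [0.5387, 0.21, 0.2761]
tool_rot: [0.0, 0.745, 0.667, 0.0]
contact_force: [-0.0, -0.8, -0.8]
width: 0.296
gripper_force: 24.4
```

Run:
```python
from station import env
from h import *
a=env.get_image("side")[:,:,::-1];b=env.get_image("top")[:,:,::-1];w=env.get_image("wrist")[:,:,::-1]
z=lambda i,x0,y0,w,h,s:cv2.resize(i[y0:y0+h,x0:x0+w],None,fx=s,fy=s,interpolation=cv2.INTER_CUBIC)
cv2.imwrite("pics/d2.png",np.hstack([z(a,240,90,100,120,4),z(w,240,150,160,200,2.4)]))
```

```text
(no output)
```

View pics/d2.png

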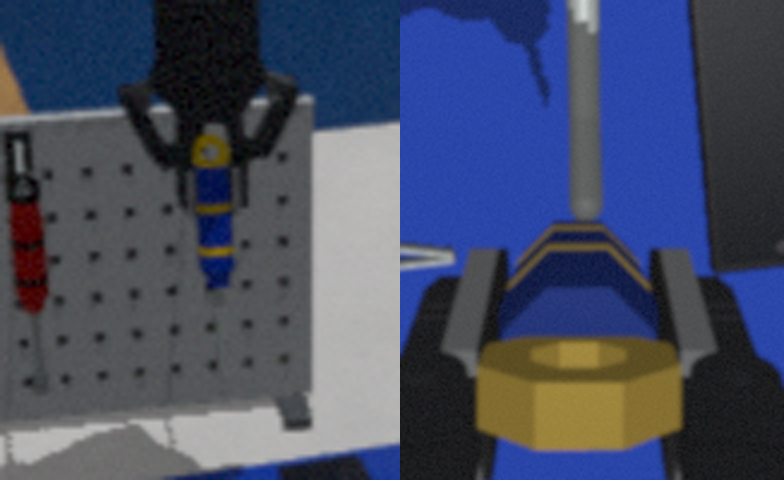

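Off the hook; nut driver undisturbed. I'll move towards the terminal and measure the tilt.

Request:
send_rows([
  {"x": -2, "y": 0, "z": -1, "yaw": 0},
  {"x": -4, "y": 0.2, "z": -2, "yaw": 0},
  {"x": -7, "y": 0.5, "z": -3, "yaw": 0},
  {"x": -10, "y": 0.9, "z": -3, "yaw": 0},
  {"x": -13, "y": 1.3, "z": -3, "yaw": 0},
  {"x": -15, "y": 1.7, "z": -3, "yaw": 0},
  {"x": -16, "y": 1.8, "z": -3, "yaw": 0},
  {"x": -16, "y": 1.8, "z": -3, "yaw": 0},
  {"x": -16, "y": 1.8, "z": -3, "yaw": 0},
])

```text
clock: 7.28
position: [0.5386, 0.0504, 0.3052]
tool_rot: [-0.0, 0.745, 0.667, 0.0]
contact_force: [-0.0, 0.4, -0.6]
width: 0.294
gripper_force: 24.4
```

Run:
```python
from station import env
from h import *
a=env.get_image("side")[:,:,::-1];b=env.get_image("top")[:,:,::-1]
S,T=env.get_calibration("side"),env.get_calibration("top")
p=env.read_state()["position"];q=p-[0,0,.155]
print(p,proj(S,p),proj(S,q),proj(T,p),proj(T,q))
z=lambda i,x0,y0,w,h,s:cv2.resize(i[y0:y0+h,x0:x0+w],None,fx=s,fy=s,interpolation=cv2.INTER_CUBIC)
x,y=proj(S,(p+q)/2).astype(int);u,v=proj(T,q).astype(int)
print(x-50,y-60,u-50,v-60)
cv2.imwrite("pics/d3.png",np.hstack([z(a,x-50,y-60,100,120,4),z(b,u-50,v-60,100,120,4)]))
```

```text
[0.53849745 0.05184557 0.30513816] [305.39059907 150.72339581] [306.34709913 199.967711  ] [279.88043777 196.87646573] [284.40480576 199.62005331]
255 116 234 139
```

View pics/d3.png

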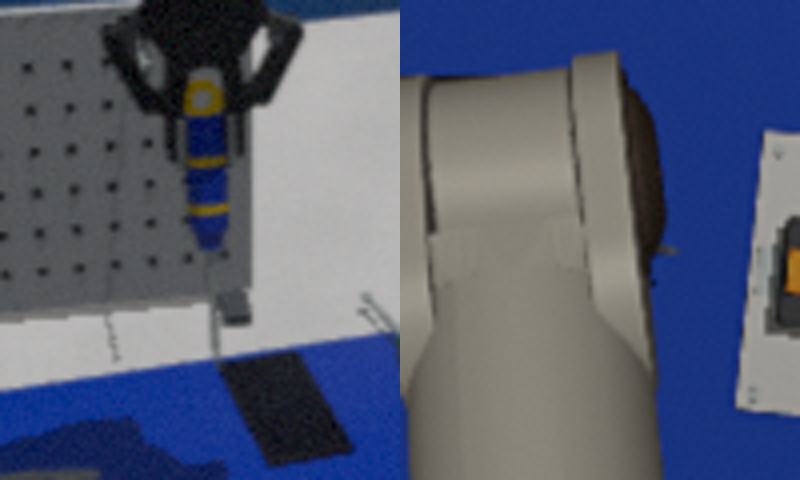

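Tip is at top pixel (303.5,201.5) and side pixel (309,205): it leans about 50 mm towards -y.

Run:
```python
from station import env
from h import *
S,T=env.get_calibration("side"),env.get_calibration("top")
P,e=tri(S,(309.3,205.3),T,(303.5,201.5));print(P,e)
p=np.array([.5385,.0515,.3071])
for z in(.14,.15,.16,.17):
  for c,x in((T,(303.5,201.5)),(S,(309.3,205.3))):
    g=onz(c,x,z);print(z,g,np.linalg.norm(g-p))
```

```text
[0.53425016 0.00256062 0.16302702] 0.00033589649587243895
0.14 [0.53489045 0.00316162 0.14      ] 0.1739886147912274
0.14 [0.54331934 0.03754348 0.14      ] 0.16775106716751534
0.15 [0.53454135 0.00291726 0.15      ] 0.16448818785609542
0.15 [0.53945262 0.02233785 0.15      ] 0.15978657209665154
0.16 [0.53419224 0.00267289 0.16      ] 0.15505177517049132
0.16 [0.53558589 0.00713222 0.16      ] 0.1536730369022949
0.17 [0.53384314 0.00242853 0.17      ] 0.14569181581333066
0.17 [ 0.53171917 -0.00807342  0.17      ] 0.14963750024966085
```

Request:
send_rows([
  {"x": -2.5, "y": -0.3, "z": 0, "yaw": -1.6},
  {"x": -4.8, "y": -0.5, "z": 1, "yaw": -1.6},
  {"x": -4.8, "y": -0.5, "z": 4, "yaw": -1.6},
  {"x": -4.8, "y": -0.5, "z": 7, "yaw": -1.6},
  {"x": -4.8, "y": -0.5, "z": 10, "yaw": -1.6},
  {"x": -4.8, "y": -0.5, "z": 12, "yaw": -1.6},
  {"x": -4.8, "y": -0.5, "z": 12.5, "yaw": -1.6},
  {"x": -4.8, "y": -0.5, "z": 12.5, "yaw": -1.6},
  {"x": -4.8, "y": -0.5, "z": 12.5, "yaw": -1.6},
])

```text
clock: 8.13
position: [0.5292, 0.0035, 0.181]
tool_rot: [0.0, 0.735, 0.678, 0.0]
contact_force: [-0.0, 0.5, 0.0]
width: 0.299
gripper_force: 24.3
```

Run:
```python
from station import env
from h import *
a=env.get_image("side")[:,:,::-1];w=env.get_image("wrist")[:,:,::-1]
p=env.read_state()["position"];print(p)
S,W=env.get_calibration("side"),env.get_calibration("wrist")
z=lambda i,x0,y0,w,h,s:cv2.resize(i[y0:y0+h,x0:x0+w],None,fx=s,fy=s,interpolation=cv2.INTER_CUBIC)
cv2.imwrite("pics/d4.png",np.hstack([z(a,260,190,80,100,5)[:500,:400],z(w,200,60,240,300,5/3)]))
```

```text
[0.52990365 0.0029671  0.18201539]
```

View pics/d4.png

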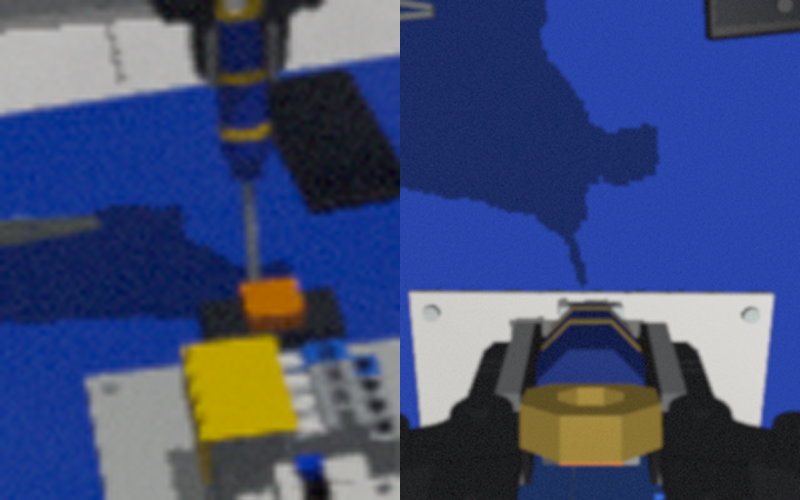

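Tip stands just behind the relay (orange top), in line with it. I'll press the shank gently against the relay's +y face to right the driver in the pads.

Request:
send_rows([
  {"x": -0.5, "y": 0, "z": 0, "yaw": 0},
  {"x": -1, "y": 0, "z": 0, "yaw": 0},
  {"x": -1.5, "y": 0, "z": 0, "yaw": 0},
  {"x": -2, "y": 0, "z": 0, "yaw": 0},
  {"x": -2.5, "y": 0, "z": 0, "yaw": 0},
  {"x": -3, "y": 0, "z": 0, "yaw": 0},
  {"x": -3, "y": 0, "z": 0, "yaw": 0},
])

```text
clock: 8.82
position: [0.5261, -0.0288, 0.1805]
tool_rot: [0.0, 0.736, 0.677, 0.0]
contact_force: [0.2, 0.9, -0.2]
width: 0.297
gripper_force: 24.4
```

Request:
send_rows([
  {"x": -0.4, "y": 0, "z": 0, "yaw": 0},
  {"x": -0.8, "y": 0, "z": 0, "yaw": 0},
  {"x": -1.2, "y": 0, "z": 0, "yaw": 0},
  {"x": -1.6, "y": 0, "z": 0, "yaw": 0},
  {"x": -2, "y": 0, "z": 0, "yaw": 0},
  {"x": -2, "y": 0, "z": 0, "yaw": 0},
])

```text
clock: 9.32
position: [0.5242, -0.0488, 0.1802]
tool_rot: [0.0, 0.736, 0.677, -0.0]
contact_force: [0.1, 1.1, 0.1]
width: 0.298
gripper_force: 24.4
```

Run:
```python
from station import env
from h import *
s=env.read_state();print(s["position"],s["contact_force"],s["torque"])
w=env.get_image("wrist");W=env.get_calibration("wrist")
hs=cv2.cvtColor(w,cv2.COLOR_RGB2HSV);m=cv2.inRange(hs,(18,120,50),(35,255,255))
n,l,st,ce=cv2.connectedComponentsWithStats(m)
for i in range(1,n):
    if st[i,4]>60:print(st[i],ce[i])
cv2.imwrite("pics/raw5.png",w[:,:,::-1])
w=cv2.imread("pics/w1.png")
for f in("d4",):pass
```

```text
[ 0.52419441 -0.04882968  0.18024325] [0.14750793 1.09474461 0.1263495 ] [ 0.47410999 -0.04123365  0.03262808]
[289 227  45  15  83] [309.30120482 230.65060241]
[284 246  62  20 223] [314.17488789 252.57847534]
[ 269  303   89   82 5610] [309.58823529 337.93868093]
```

```bash
cat > tilt.py <<'E'
from station import env
from h import *
def tilt():
    s=env.read_state();p=s["position"]+[0,0,.002];W=env.get_calibration("wrist")
    a=2*np.arctan2(s["tool_rot"][2],s["tool_rot"][1]);tx=np.array([np.cos(a),np.sin(a),0])
    w=env.get_image("wrist");m=cv2.inRange(cv2.cvtColor(w,cv2.COLOR_RGB2HSV),(18,120,50),(35,255,255))
    n,l,st,ce=cv2.connectedComponentsWithStats(m);i=1+np.argmax(st[1:,4]);print("eye",st[i],ce[i],"bands",[c.round(1).tolist() for k,c in enumerate(ce) if k and st[k,4]>60])
    for t in range(-10,25,5):
        r=np.radians(t);d=np.array([0,0,np.cos(r)])+tx*np.sin(r)
        print(t,"eye",proj(W,p+.032*d),"gripmid",proj(W,p-.013*d))
    return w
if __name__=="__main__":
    np.set_printoptions(precision=1,suppress=True);tilt()
E
python3 tilt.py
```

```text
eye [ 269  303   89   82 5590] [309.5 337.7] bands [[309.4, 230.2], [313.9, 252.8], [309.5, 337.7]]
-10 eye [312.4 362.5] gripmid [312.8 272.9]
-5 eye [312.4 356. ] gripmid [312.8 275.1]
0 eye [312.4 348.9] gripmid [312.8 277.4]
5 eye [312.4 341. ] gripmid [312.8 279.8]
10 eye [312.4 332.7] gripmid [312.8 282.3]
15 eye [312.4 323.8] gripmid [312.8 284.9]
20 eye [312.4 314.7] gripmid [312.8 287.5]
```

Request:
send_rows([
  {"x": -0.4, "y": 0, "z": 0, "yaw": 0},
  {"x": -0.8, "y": 0, "z": 0, "yaw": 0},
  {"x": -0.8, "y": 0, "z": 0, "yaw": 0},
])

```text
clock: 9.67
position: [0.5236, -0.0565, 0.1803]
tool_rot: [0.0, 0.736, 0.677, -0.0]
contact_force: [0.0, 0.7, 1.0]
width: 0.301
gripper_force: 24.5
```

```bash
python3 tilt.py
```

```text
eye [ 269  306   89   79 5513] [310.3 340.8] bands [[314.4, 227.3], [314.3, 251.6], [310.3, 340.8]]
-10 eye [312.3 362.4] gripmid [312.7 272.9]
-5 eye [312.3 356. ] gripmid [312.7 275.1]
0 eye [312.3 348.8] gripmid [312.7 277.4]
5 eye [312.3 341. ] gripmid [312.7 279.8]
10 eye [312.3 332.6] gripmid [312.7 282.3]
15 eye [312.3 323.8] gripmid [312.7 284.8]
20 eye [312.3 314.7] gripmid [312.7 287.5]
```

Request:
send_rows([
  {"x": -0.4, "y": 0, "z": 0, "yaw": 0},
  {"x": -0.8, "y": 0, "z": 0, "yaw": 0},
  {"x": -1.1, "y": 0, "z": 0, "yaw": 0},
  {"x": -1.1, "y": 0, "z": 0, "yaw": 0},
])

```text
clock: 10.05
position: [0.5227, -0.0676, 0.1803]
tool_rot: [0.0, 0.736, 0.677, -0.0]
contact_force: [0.3, 0.3, -0.3]
width: 0.297
gripper_force: 24.5
```

```bash
python3 tilt.py|head -1
```

```text
eye [ 269  309   89   70 5133] [312.3 342.8] bands [[314.0, 221.9], [313.9, 250.6], [244.1, 282.5], [312.3, 342.8]]
```

Request:
send_rows([
  {"x": 0.5, "y": 0, "z": 0, "yaw": 0},
  {"x": 1.2, "y": 0, "z": -2, "yaw": 0},
  {"x": 1.5, "y": 0, "z": -5, "yaw": 0},
  {"x": 0, "y": 0, "z": -8, "yaw": 0},
  {"x": -2, "y": 0, "z": -9, "yaw": 0},
  {"x": -3, "y": 0, "z": -9, "yaw": 0},
  {"x": -3, "y": 0, "z": -9, "yaw": 0},
  {"x": -3, "y": 0, "z": -9, "yaw": 0},
])

```text
clock: 10.77
position: [0.5193, -0.0964, 0.2688]
tool_rot: [-0.001, 0.736, 0.677, -0.001]
contact_force: [0.4, 0.8, -1.5]
width: 0.297
gripper_force: 24.4
```

Run:
```python
from tilt import *
np.set_printoptions(precision=1,suppress=True)
p=env.read_state()["position"];print(p*1000)
w=tilt();a=env.get_image("side")
S,T,W=[env.get_calibration(k) for k in("side","top","wrist")]
for t in(-5,0,5):print(t,proj(S,p+[0,-.153*np.sin(np.radians(t)),.002-.153*np.cos(np.radians(t))]))
x,y=proj(S,p-[0,0,.13]).astype(int);print(x-25,y-30)
o=proj(W,[.539,-.136,.078]);print("open wrist",o)
z=lambda i,x0,y0,w,h,s:cv2.resize(i[y0:y0+h,x0:x0+w],None,fx=s,fy=s,interpolation=cv2.INTER_CUBIC)
cv2.imwrite("pics/d5.png",np.hstack([z(a,x-25,y-30,50,60,8),z(w,200,100,200,300,1.6)])[:,:,::-1])
```

```text
[519.3 -96.4 268.8]
eye [ 271  309   87   67 4824] [314.  340.5] bands [[278.6, 229.4], [314.2, 250.8], [314.0, 340.5]]
-10 eye [312.1 362.5] gripmid [312.8 272.9]
-5 eye [312.1 356. ] gripmid [312.8 275.1]
0 eye [312.1 348.8] gripmid [312.8 277.4]
5 eye [312.1 341. ] gripmid [312.8 279.8]
10 eye [312.1 332.6] gripmid [312.8 282.3]
15 eye [312.1 323.8] gripmid [312.8 284.9]
20 eye [312.1 314.7] gripmid [312.8 287.5]
-5 [312.2 237.1]
0 [313.5 240.2]
5 [314.9 243. ]
288 203
open wrist [338.2 221.3]
```

View pics/d5.png

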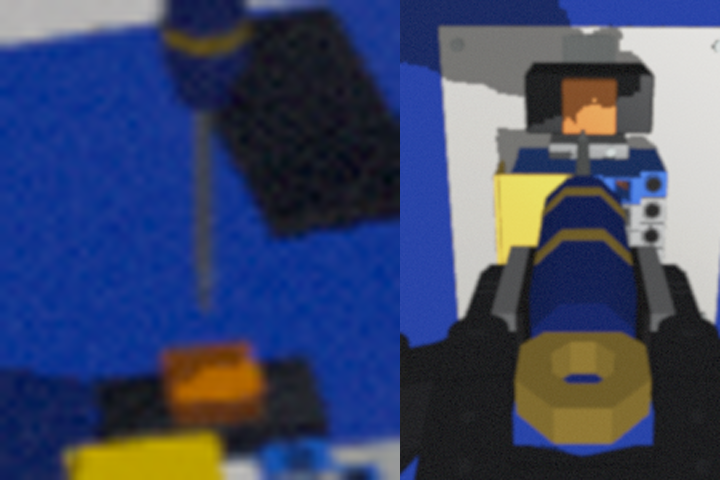

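Driver is nearly upright: side tip at about (313.5,241.8), wrist tip at about (314,182). The blue terminal's opening is near wrist (339,217), just beside the handle. I'll shift for a clear look.

Run:
```python
from tilt import *
np.set_printoptions(precision=1,suppress=True)
s=env.read_state();p=s["position"];W=env.get_calibration("wrist")
for t in(-4,0,4,8):
    r=np.radians(t);print(t,proj(W,p+[.0,-.153*np.sin(r),.002-.153*np.cos(r)]))
```

```text
-4 [312.8 179.3]
0 [313.9 192.1]
4 [315.  204.8]
8 [316.  217.5]
```

Request:
send_rows([
  {"x": 2, "y": -2, "z": 0, "yaw": 0},
  {"x": 3, "y": -4, "z": 0, "yaw": 0},
  {"x": 3, "y": -4, "z": 0, "yaw": 0},
  {"x": 3, "y": -4, "z": 0, "yaw": 0},
])

```text
clock: 11.2
position: [0.4819, -0.0614, 0.2693]
tool_rot: [-0.001, 0.734, 0.679, -0.001]
contact_force: [1.1, 0.1, 0.4]
width: 0.297
gripper_force: 24.4
```

Run:
```python
from tilt import *
np.set_printoptions(precision=1,suppress=True)
p=env.read_state()["position"];print(p*1000)
W=env.get_calibration("wrist");w=env.get_image("wrist");cv2.imwrite("pics/raw6.png",w[:,:,::-1]);np.savez("w6.npz",mtx=W["mtx"],extrinsics=W["extrinsics"])
x,y=proj(W,[.539,-.136,.078]).astype(int);print(proj(W,[.539,-.136,.078]),x-40,y-30)
c=w[y-30:y+30,x-40:x+40];cv2.imwrite("pics/d6.png",cv2.resize(c,None,fx=10,fy=10,interpolation=cv2.INTER_CUBIC)[:,:,::-1])
```

```text
[481.9 -61.4 269.3]
[378.3 250.6] 338 220
```

View pics/d6.png

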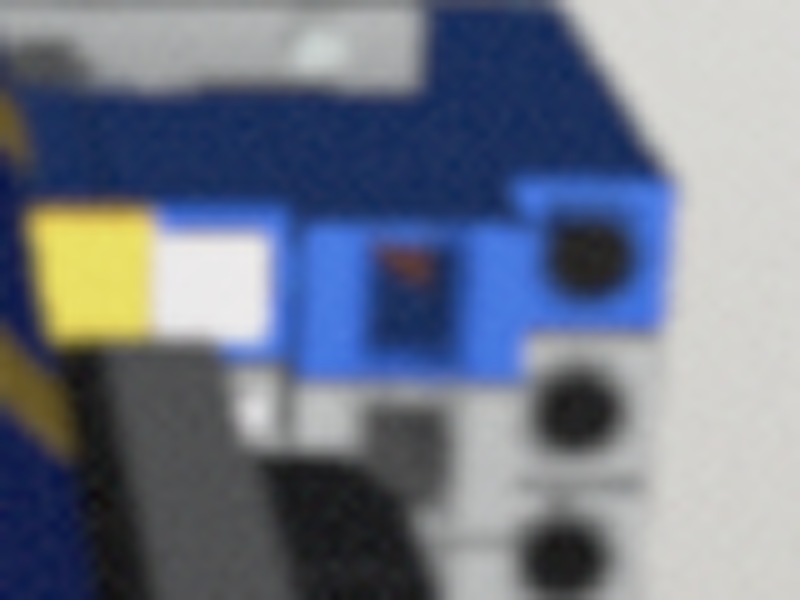

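Opening centre is at crop (416,300), i.e. wrist pixel (379.6,250), within 1 mm of my first estimate. Next I put the blade over plain blue mat to locate the tip numerically.

Request:
send_rows([
  {"x": 3, "y": 0, "z": 0, "yaw": 0},
  {"x": 6, "y": 0, "z": 0, "yaw": 0},
  {"x": 9, "y": 0, "z": 0, "yaw": 0},
  {"x": 9, "y": 0, "z": 0, "yaw": 0},
  {"x": 9, "y": 0, "z": 0, "yaw": 0},
  {"x": 9, "y": 0, "z": 0, "yaw": 0},
])

```text
clock: 11.75
position: [0.4906, 0.0258, 0.2699]
tool_rot: [0.0, 0.735, 0.678, -0.0]
contact_force: [0.8, -0.8, -1.0]
width: 0.298
gripper_force: 24.4
```

Run:
```python
from tilt import *
np.set_printoptions(precision=4,suppress=True,linewidth=200)
print("opening",onz(np.load("w6.npz"),(379.6,250),.078))
s=env.read_state();p=s["position"];print(p)
W=env.get_calibration("wrist");S=env.get_calibration("side")
w=env.get_image("wrist");a=env.get_image("side")
sw=cv2.cvtColor(w,cv2.COLOR_RGB2HSV)[:,:,1]
print("wrist sat");print(sw[170:215:1,304:326])
q=p+[0,0,-.151];x,y=proj(S,q).astype(int);print(proj(S,q),x-6,y-12)
print(cv2.cvtColor(a,cv2.COLOR_RGB2HSV)[:,:,1][y-12:y+10,x-6:x+7])
```

```text
opening [ 0.5402 -0.1354  0.078 ]
[0.4906 0.0258 0.2699]
wrist sat
[[187 194 194 193 191 186 195 195 189 191 199 189 187 192 190 194 195 188 189 192 191 193]
 [189 188 192 191 195 188 190 188 193 198 199 194 196 193 194 195 191 190 185 193 194 192]
 [195 192 189 194 189 194 194 187 196 190 195 192 191 189 196 192 193 192 191 192 188 195]
 [187 193 191 189 190 187 195 191 193 186 192 197 188 192 190 188 192 188 194 194 194 191]
 [196 196 189 198 192 191 187 196 192 195 189 185 197 193 185 190 192 197 195 193 189 188]
 [195 192 189 193 189 189 195 193 190 193 192 195 188 196 187 197 190 192 189 189 192 188]
 [194 189 192 187 188 189 196 188 196 196 194 191 188 189 194 188 196 194 189 194 191 192]
 [190 189 196 192 192 193 195 188 189 192 188 198 192 194 194 188 193 195 189 198 192 189]
 [195 194 192 191 195 192 188 189 188 188 193 191 192 189 191 191 194 189 191 194 191 192]
 [192 194 196 191 188 194 188 191 188 181 182 186 193 192 189 192 189 191 194 195 186 194]
 [191 188 195 190 191 192 194 188 178 162 160 163 181 188 189 189 193 194 187 191 187 191]
 [188 194 189 190 197 191 193 19
[... 3601 characters left out ...]
23 203 158  83 130 203 216 225 228 225]
 [223 230 221 221 226 179 107 148 212 223 212 226 206]
 [227 223 239 213 225 194 124 156 216 225 226 246 214]
 [211 251 227 236 221 192 135 162 206 234 234 225 221]
 [242 243 225 218 225 206 151 185 209 223 219 204 220]
 [235 211 233 230 216 221 188 203 212 209 218 246 209]
 [218 228 214 235 220 209 205 215 239 228 222 218 214]
 [227 215 234 226 225 221 209 219 239 220 218 223 225]
 [219 219 218 231 218 218 216 218 213 218 228 206 221]
 [221 230 223 224 216 221 225 211 226 219 220 214 211]
 [225 211 211 215 220 209 213 218 221 218 205 209 228]
 [228 211 230 211 219 226 208 221 217 213 230 213 214]
 [214 208 208 211 225 232 219 226 214 208 215 216 220]]
```

Run:
```python
from tilt import *
np.set_printoptions(precision=2,suppress=True)
p=env.read_state()["position"]+[0,0,.002];W=env.get_calibration("wrist");S=env.get_calibration("side")
a=2*np.arctan2(.678,.735);tx=np.array([np.cos(a),np.sin(a),0])
for L in(.153,.156):
 for t in(-4,-3,-2,-1,0,1,2,3):
  r=np.radians(t);d=np.array([0,0,np.cos(r)])+tx*np.sin(r);e=tx*np.cos(r)-np.array([0,0,np.sin(r)])
  T=p-L*d;print(L,t,"W corner",proj(W,T+.00375*e),"shank end",proj(W,T+.012*d+.003*e),"S corner",proj(S,T-.00375*e),"eye top edge",proj(W,p+(.185-.153+.153-L)*d+.004*e+0.013*d)[1])
```

```text
0.153 -4 W corner [313.25 174.46] shank end [313.23 179.89] S corner [292.06 215.27] eye top edge 379.0836629133824
0.153 -3 W corner [313.27 177.68] shank end [313.24 182.96] S corner [292.19 215.82] eye top edge 376.6901820313205
0.153 -2 W corner [313.28 180.89] shank end [313.25 186.02] S corner [292.33 216.35] eye top edge 374.24980643512504
0.153 -1 W corner [313.29 184.1 ] shank end [313.26 189.09] S corner [292.47 216.87] eye top edge 371.76399648076
0.153 0 W corner [313.3 187.3] shank end [313.27 192.15] S corner [292.61 217.38] eye top edge 369.2342785678141
0.153 1 W corner [313.31 190.5 ] shank end [313.28 195.21] S corner [292.74 217.87] eye top edge 366.6622431725661
0.153 2 W corner [313.32 193.7 ] shank end [313.29 198.27] S corner [292.88 218.35] eye top edge 364.04954267452786
0.153 3 W corner [313.33 196.9 ] shank end [313.3  201.33] S corner [293.02 218.82] eye top edge 361.39788898152835
0.156 -4 W corner [313.26 173.39] shank end [313.24 178.72] S corner [292.08 216.11] eye top edge 370.36156864135455
0.156 -3 W corner [313.27 176.64] shank end [313.25 181.83] S corner [292.22 216.66] eye top edge 368.16000825552834
0.156 -2 W corner [313.28 179.89] shank end [313.26 184.93] S corner [292.36 217.21] eye top edge 365.91813013140046
0.156 -1 W corner [313.29 183.13] shank end [313.27 188.03] S corner [292.5  217.74] eye top edge 363.63723695423477
0.156 0 W corner [313.3  186.37] shank end [313.28 191.13] S corner [292.64 218.26] eye top edge 361.3186842153638
0.156 1 W corner [313.31 189.61] shank end [313.29 194.23] S corner [292.78 218.76] eye top edge 358.96387850971735
0.156 2 W corner [313.33 192.84] shank end [313.3  197.32] S corner [292.92 219.26] eye top edge 356.57427567969245
0.156 3 W corner [313.34 196.07] shank end [313.31 200.42] S corner [293.06 219.74] eye top edge 354.1513788097857
```

Request:
send_rows([
  {"x": -3, "y": 1.5, "z": 0, "yaw": 0},
  {"x": -6, "y": 3, "z": 0, "yaw": 0},
  {"x": -9, "y": 4.5, "z": 0, "yaw": 0},
  {"x": -12, "y": 5.5, "z": 0, "yaw": 0},
  {"x": -14.5, "y": 6.2, "z": 0, "yaw": 0},
  {"x": -16.1, "y": 6.2, "z": 0.8, "yaw": 0},
  {"x": -16.1, "y": 6.2, "z": 1.5, "yaw": 0},
  {"x": -16.1, "y": 6.2, "z": 1.5, "yaw": 0},
  {"x": -16.1, "y": 6.2, "z": 1.5, "yaw": 0},
  {"x": -16.1, "y": 6.2, "z": 1.5, "yaw": 0},
])

```text
clock: 12.68
position: [0.5391, -0.1379, 0.2554]
tool_rot: [-0.0, 0.735, 0.678, 0.0]
contact_force: [-1.0, -0.1, -0.9]
width: 0.296
gripper_force: 24.4
```

```bash
cat > aim.py <<'E'
from tilt import *
np.set_printoptions(precision=4,suppress=True)
s=env.read_state();p=s["position"];a=2*np.arctan2(s["tool_rot"][2],s["tool_rot"][1])
tx=np.array([np.cos(a),np.sin(a)]);ty=np.array([np.sin(a),-np.cos(a)])
tip=p[:2]+.0045*tx+.0006*ty;d=np.array([.5402,-.1354])-tip
print(p,np.degrees(a),"tip",tip,"move cm tool x,y",100*d@tx,100*d@ty,"tip z",p[2]-.152)
E
python3 aim.py
```

```text
[ 0.5391 -0.1379  0.2554] 85.40236180841033 tip [ 0.54   -0.1335] move cm tool x,y -0.18876223283028382 0.03389953831729692 tip z 0.10338531253609476
```

Request:
send_rows([
  {"x": -0.2, "y": 0, "z": 0.5, "yaw": 0},
  {"x": -0.2, "y": 0, "z": 1, "yaw": 0},
  {"x": -0.2, "y": 0, "z": 1.5, "yaw": 0},
  {"x": -0.2, "y": 0, "z": 1.8, "yaw": 0},
  {"x": -0.2, "y": 0, "z": 1.8, "yaw": 0},
  {"x": -0.2, "y": 0, "z": 1.8, "yaw": 0},
])

```text
clock: 13.18
position: [0.5386, -0.1408, 0.2369]
tool_rot: [-0.0, 0.735, 0.678, -0.0]
contact_force: [0.1, -0.0, -0.5]
width: 0.297
gripper_force: 24.4
```

```bash
python3 aim.py
python3 - <<'E'
from tilt import *
W=env.get_calibration("wrist");w=env.get_image("wrist");np.set_printoptions(precision=1,suppress=True,linewidth=200)
x,y=proj(W,[.5402,-.1354,.078]);print(x,y)
x,y=int(x),int(y);h=cv2.cvtColor(w,cv2.COLOR_RGB2HSV)
print("S");print(h[y-16:y+24,x-14:x+15,1]);print("V");print(h[y-16:y+10,x-14:x+15,2])
E
```

```text
[ 0.5386 -0.1408  0.2369] 85.33823742048043 tip [ 0.5396 -0.1364] move cm tool x,y 0.10373064190728132 0.05273911847127801 tip z 0.0849419079442599
314.8031160492052 182.93371662070962
S
[[173 186 181 ... 186 196 184]
 [189 188 175 ... 171 191 188]
 [177 177 186 ... 169 193 186]
 ...
 [  3   3   1 ...   2   1   1]
 [  0   3   4 ...   2   1   3]
 [  1   0   4 ...   1   0   4]]
V
[[ 96  92  96  94  92  92  94  94  94  94  94  93  94  94  94  97  93  97  94  92  95  91  93  92  93  94  92  91  94]
 [ 93  92  93  93  96  94  94  95  95  93  95  95  94  93  95  92  92  94  95  92  93  93  93  93  95  94  94  91  91]
 [ 92  95  93  91  96  96  94  95  92  94  94  92  92  95  93  93  93  94  94  91  95  94  95  91  92  92  92  91  92]
 [ 93  93  91  91  92  93  94  91  92  93  95  93  94  93  92  92  94  95  96  92  94  91  95  92  92  95  93  95  95]
 [ 94  94  94  93  92  96  93  95  94  93  92  96  93  94  92  92  92  95  92  91  93  93  94  91  94  90  96  98 101]
 [ 94  94  93  91  94  94  95  94  95  93  93  96  93  94  95  93  95  96  95  92  94  94  95  94  94  96  99 106 118]
 [102
[... 1675 characters left out ...]
124 126 137 154 161 152 128 103  93  89  89  86  89  88  94 113 144 180 213 226 229 230 231 229 229 230]
 [158 140 129 127 126 145 177 193 176 149 112  92  86  83  85  86  87  96 113 146 178 215 225 229 229 230 230 227 226]
 [187 165 147 144 143 162 190 204 189 156 117  86  79  81  81  83  84  91 114 144 179 214 226 229 229 230 227 221 211]
 [207 190 186 185 187 192 210 211 195 167 132  92  75  77  81  80  80  93 120 151 177 213 226 230 229 229 227 210 179]
 [203 210 219 221 222 221 223 218 201 181 147 103  79  79  81  80  80  98 129 157 182 213 227 229 230 231 227 214 187]
 [171 201 222 225 226 225 223 218 207 194 157 109  80  81  81  82  81 102 138 168 190 213 224 226 226 225 223 218 210]]
```

Tip and opening line up within 1 mm (opening centre at col 314, top edge at row 175; tip at about row 181). Inserting in small steps.

Request:
send_rows([
  {"x": 0.1, "y": 0, "z": 0, "yaw": 0},
  {"x": 0.1, "y": 0, "z": 0.3, "yaw": 0},
  {"x": 0.1, "y": 0, "z": 0.6, "yaw": 0},
  {"x": 0.1, "y": 0, "z": 0.9, "yaw": 0},
  {"x": 0.1, "y": 0, "z": 1, "yaw": 0},
  {"x": 0.1, "y": 0, "z": 1, "yaw": 0},
])

```text
clock: 13.73
position: [0.5385, -0.14, 0.2267]
tool_rot: [-0.0, 0.735, 0.678, -0.0]
contact_force: [-0.4, 0.2, -1.3]
width: 0.294
gripper_force: 24.4
```

Request:
send_rows([
  {"x": 0, "y": 0, "z": 0.2, "yaw": 0},
  {"x": 0, "y": 0, "z": 0.4, "yaw": 0},
  {"x": 0, "y": 0, "z": 0.6, "yaw": 0},
  {"x": 0, "y": 0, "z": 0.6, "yaw": 0},
])

```text
clock: 14.07
position: [0.5386, -0.14, 0.2207]
tool_rot: [-0.0, 0.735, 0.678, -0.0]
contact_force: [-0.6, 0.7, -1.9]
width: 0.297
gripper_force: 24.4
```

Request:
send_rows([
  {"x": 0, "y": 0.05, "z": 0.2, "yaw": 0},
  {"x": 0, "y": 0.05, "z": 0.4, "yaw": 0},
  {"x": 0, "y": 0.05, "z": 0.6, "yaw": 0},
  {"x": 0, "y": 0.05, "z": 0.6, "yaw": 0},
])

```text
clock: 14.4
position: [0.539, -0.14, 0.2147]
tool_rot: [-0.0, 0.735, 0.678, -0.0]
contact_force: [-0.8, 0.3, -1.8]
width: 0.299
gripper_force: 24.4
```

Request:
send_rows([
  {"x": 0, "y": 0, "z": 0.2, "yaw": 0},
  {"x": 0, "y": 0, "z": 0.4, "yaw": 0},
  {"x": 0, "y": 0, "z": 0.5, "yaw": 0},
  {"x": 0, "y": 0, "z": 0.5, "yaw": 0},
])

```text
clock: 14.73
position: [0.5388, -0.1401, 0.2101]
tool_rot: [-0.001, 0.735, 0.678, -0.0]
contact_force: [-2.7, -0.3, 1.9]
width: 0.306
gripper_force: 24.7
```

Request:
send_rows([
  {"x": 0, "y": 0, "z": 0.2, "yaw": 0},
  {"x": 0, "y": 0, "z": 0.4, "yaw": 0},
  {"x": 0, "y": 0, "z": 0.5, "yaw": 0},
  {"x": 0, "y": 0, "z": 0.5, "yaw": 0},
])

```text
clock: 15.07
position: [0.5384, -0.1399, 0.2043]
tool_rot: [-0.001, 0.735, 0.678, -0.001]
contact_force: [-2.8, 0.1, -1.4]
width: 0.296
gripper_force: 24.4
```

Request:
send_rows([
  {"x": 0, "y": 0, "z": 0.2, "yaw": 0},
  {"x": 0, "y": 0, "z": 0.4, "yaw": 0},
  {"x": 0, "y": 0, "z": 0.4, "yaw": 0},
])

```text
clock: 15.32
position: [0.5387, -0.1399, 0.2005]
tool_rot: [-0.001, 0.735, 0.678, -0.0]
contact_force: [-3.2, 0.9, -1.3]
width: 0.296
gripper_force: 24.4
```

Request:
send_rows([
  {"x": 0, "y": 0, "z": 0.15, "yaw": 0},
  {"x": 0, "y": 0, "z": 0.3, "yaw": 0},
  {"x": 0, "y": 0, "z": 0.3, "yaw": 0},
])

```text
clock: 15.57
position: [0.5391, -0.14, 0.1979]
tool_rot: [-0.0, 0.735, 0.678, -0.0]
contact_force: [-3.2, 0.1, -0.3]
width: 0.294
gripper_force: 24.6
```

Request:
send_rows([
  {"x": 0, "y": 0, "z": 0.15, "yaw": 0},
  {"x": 0, "y": 0, "z": 0.3, "yaw": 0},
  {"x": 0, "y": 0, "z": 0.3, "yaw": 0},
])

```text
clock: 15.82
position: [0.5394, -0.1401, 0.1953]
tool_rot: [0.0, 0.735, 0.678, 0.0]
contact_force: [-3.8, 1.5, -1.1]
width: 0.295
gripper_force: 24.6
```

Request:
send_rows([
  {"x": 0, "y": 0, "z": 0.15, "yaw": 0},
  {"x": 0, "y": 0, "z": 0.3, "yaw": 0},
  {"x": 0, "y": 0, "z": 0.3, "yaw": 0},
])

```text
clock: 16.07
position: [0.5392, -0.14, 0.192]
tool_rot: [-0.0, 0.735, 0.678, -0.0]
contact_force: [-3.9, 1.2, 1.1]
width: 0.296
gripper_force: 24.7
```

Request:
send_rows([
  {"x": 0, "y": 0, "z": 0.1, "yaw": 0},
  {"x": 0, "y": 0, "z": 0.2, "yaw": 0},
  {"x": 0, "y": 0, "z": 0.2, "yaw": 0},
])

```text
clock: 16.32
position: [0.5393, -0.1401, 0.1902]
tool_rot: [-0.0, 0.735, 0.678, -0.0]
contact_force: [-4.2, 0.8, 2.5]
width: 0.297
gripper_force: 25.0
```

Request:
send_rows([
  {"x": 0, "y": 0, "z": 0.1, "yaw": 0},
  {"x": 0, "y": 0, "z": 0.2, "yaw": 0},
  {"x": 0, "y": 0, "z": 0.2, "yaw": 0},
])

```text
clock: 16.57
position: [0.5404, -0.1405, 0.1897]
tool_rot: [0.001, 0.735, 0.678, 0.001]
contact_force: [-5.3, 0.1, 10.4]
width: 0.295
gripper_force: 27.0
```

```bash
python3 tilt.py|head -1
```

```text
eye [ 201  178   73  106 6223] [236.5 230. ] bands [[236.5, 230.0], [311.6, 222.4], [313.3, 250.8], [316.2, 341.0]]
```

Request:
send_rows([
  {"x": 0, "y": 0, "z": 0.1, "yaw": 0},
  {"x": 0, "y": 0, "z": 0.1, "yaw": 0},
  {"x": 0, "y": 0, "z": 0.1, "yaw": 0},
])

```text
clock: 16.87
position: [0.541, -0.1407, 0.1895]
tool_rot: [0.002, 0.735, 0.678, 0.001]
contact_force: [-5.9, 0.3, 12.2]
width: 0.298
gripper_force: 28.5
```

```bash
python3 tilt.py|head -1
```

```text
eye [ 200  178   73  106 6268] [235.5 230.2] bands [[235.5, 230.2], [310.6, 222.2], [313.1, 250.8], [316.9, 341.2]]
```

Firm stop at 40 mm depth, with no slip in the pads. I'll ease off the load and release.

Request:
send_rows([
  {"x": 0, "y": -0.1, "z": -0.1, "yaw": 0},
  {"x": 0, "y": -0.1, "z": -0.15, "yaw": 0},
  {"x": 0, "y": -0.1, "z": -0.15, "yaw": 0},
])

```text
clock: 17.17
position: [0.5397, -0.1402, 0.1898]
tool_rot: [0.001, 0.735, 0.678, 0.001]
contact_force: [-2.4, 0.9, 7.2]
width: 0.299
gripper_force: 26.0
```

Request:
send_rows([
  {"x": 0, "y": 0, "z": 0, "yaw": 0},
  {"x": 0, "y": 0, "z": 0, "yaw": 0},
  {"x": 0, "y": 0, "z": 0, "yaw": 0},
  {"x": 0, "y": 0, "z": 0, "yaw": 0},
  {"x": 0, "y": 0, "z": 0, "yaw": 0},
  {"x": 0, "y": 0, "z": 0, "yaw": 0},
], jaw=1)

```text
clock: 17.67
position: [0.5385, -0.14, 0.1886]
tool_rot: [0.0, 0.735, 0.678, 0.0]
contact_force: [0.1, -0.1, 0.2]
width: 1.003
gripper_force: 0.0
```

Run:
```python
from tilt import *
np.set_printoptions(precision=1,suppress=True)
w=tilt();cv2.imwrite("pics/raw7.png",w[:,:,::-1])
```

```text
eye [ 204  179   75  106 6755] [241.5 234.3] bands [[241.5, 234.3], [319.4, 223.5], [326.2, 252.5], [345.4, 344.5]]
-10 eye [312.4 362.4] gripmid [312.8 272.9]
-5 eye [312.4 356. ] gripmid [312.8 275.1]
0 eye [312.4 348.8] gripmid [312.8 277.4]
5 eye [312.4 341. ] gripmid [312.8 279.8]
10 eye [312.4 332.6] gripmid [312.8 282.3]
15 eye [312.4 323.8] gripmid [312.8 284.9]
20 eye [312.4 314.6] gripmid [312.8 287.5]
```

Request:
send_rows([
  {"x": 0, "y": 0.5, "z": -1, "yaw": 0},
  {"x": 0, "y": 0.5, "z": -3, "yaw": 0},
  {"x": 0, "y": 0.5, "z": -6, "yaw": 0},
  {"x": 0, "y": 0.5, "z": -9, "yaw": 0},
  {"x": 0, "y": 0.5, "z": -12, "yaw": 0},
  {"x": 0, "y": 0.5, "z": -15, "yaw": 0},
  {"x": 0, "y": 0.5, "z": -15, "yaw": 0},
  {"x": 0, "y": 0.5, "z": -15, "yaw": 0},
  {"x": 0, "y": 0.5, "z": -15, "yaw": 0},
])

```text
clock: 18.47
position: [0.5434, -0.1404, 0.339]
tool_rot: [0.0, 0.735, 0.678, 0.0]
contact_force: [0.2, 0.0, -0.1]
width: 1.004
gripper_force: 0.0
```

Run:
```python
from tilt import *
np.set_printoptions(precision=4,suppress=True)
W,S=[env.get_calibration(k) for k in("wrist","side")]
def yel(im,exp):
    m=cv2.inRange(cv2.cvtColor(im,cv2.COLOR_RGB2HSV),(18,110,50),(35,255,255));n,l,st,ce=cv2.connectedComponentsWithStats(m)
    return [(st[i][:4].tolist(),st[i,4],ce[i].round(1)) for i in range(1,n) if st[i,4]>8 and np.linalg.norm(ce[i]-exp)<90]
w=env.get_image("wrist");a=env.get_image("side");print(env.read_state()["position"])
g=[.548,-.14,.2225]
for n,c,i in(("w",W,w),("s",S,a)):
    print(n,"exp",proj(c,g));[print("  ",*k) for k in yel(i,proj(c,g))]
```

```text
[ 0.5427 -0.1402  0.3376]
w exp [319.5383 203.6873]
   [241, 150, 46, 67] 2803 [263.6 183.5]
   [304, 195, 35, 20] 626 [320.8 203.9]
s exp [329.2547 214.1403]
   [324, 210, 12, 10] 84 [329.4 215. ]
   [324, 231, 9, 3] 15 [327.9 231.9]
   [324, 241, 8, 3] 14 [327.4 242.3]
   [296, 257, 24, 29] 417 [306.8 267.8]
```

Run:
```python
from h import *
from station import env
W,S=[env.get_calibration(k) for k in("wrist","side")]
print(tri(W,(320.8,203.9),S,(329.4,215)))
print(env.finish_job())
```

```text
(array([ 0.54809063, -0.14036917,  0.22018481]), np.float64(0.0003714481546184206))
the job is handed in; nothing more can be done
None
```

I handed the job in with the blue screwdriver standing by itself in the blue terminal's operating opening. The blade met a firm stop about 40 mm below the mouth. After release the driver leans about 0.05 rad by my camera estimate. I couldn't read the clamp joint directly, so that it is held open is inferred from the contact forces and the depth, and the judge returned no verdict.

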